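# Hang the desk caddy on the rail and slide it home into the neck

## Robot

A 7-joint arm with a two-finger parallel gripper is mounted at the origin on the work surface; the furniture and walls round the work are solid. World frame = base frame: x ahead of the robot, y to its left, z up, the work surface at z = 0. Lengths are in m, angles in rad, forces in N, time in s.
With the tool pointing down it reaches from about 0.425 to 1.025 m from the base axis. Payload 9.4 kg.
Tool frame: the origin (TCP) lies at the very end of the fingers, on their centre line; the grasp point (between the pads) lies 19 mm behind it (ctrl.tcp_to_grasp is the distance from the TCP to the grasp point, in m); z points along the fingers, y is the direction in which the jaws open and shut (so a half turn about z gives the same grasp; the last joint's range is limited). The gripper opens to 85 mm and grips with 20 to 120 N. Pads are 22 mm wide; open, the fingers measure 114 mm over their backs; the gripper's body (76 mm by 85 mm) begins 54 mm behind the grasp point. The pads swing forward as they close: fully open they stand 13 mm farther back than shut.
Start: joints at [-1.251, 0.599, -0.003, 1.599, 0.002, 0.943, -0.08], TCP at [0.28, 0.669, 0.231] pointing down, gripper open.
Joint ranges: [-2.57, 2.57], [-0.35, 1.97], [-1.29, 1.29], [0.11, 2.56], [-1.05, 4.19], [0.11, 1.86], [-2.63, 2.63]. Speed limits (rad/s): [2.22, 2.22, 3.01, 3.01, 3.14, 3.14, 3.14].

## Interface

Orientations are given as [roll, pitch, yaw] about the fixed x, y, z axes, in that order (R = Rz(yaw) Ry(pitch) Rx(roll)).
In Python, from cell import ctrl, viewer gives the robot as it stands.
- The arm moves only by the tool apply_moves, never from a script. Its argument "targets" is a list of rows, each an object with "dp": the shift along the world's x, y, z in mm, a list of three; "rotation": the turn, a rotation vector about the world's x, y, z in rad, a list of three; "fingers": the finger opening in mm, from 0 to 85.4. A call has exactly 10 rows; each row is the pose to reach, as a shift and turn from the pose commanded when the call began; what a row does not reach only later rows make up. A row lasts 1/8 s, in which the tool goes at most 62.5 mm and 10.7 degrees, less where a joint would pass 70% of its speed; a pose out of reach is approached as far as the arm can. A call with a gripper value outside its range is refused whole. The fingers move at their own pace and stop on an object; "grip_force" is the grip in N (left out, the last holds). Time passes only in rows, so rows that repeat a pose let the fingers close, or fill a call up. It gives the time, the measured TCP pose, the force and the opening at its end, in the units of the state.
- ctrl.state(): the state, without advancing time (a new reading comes with each control period).
- viewer.capture(name): name is "scene" or "side" or "wrist"; returns the picture (480x640x3 uint8, red, green, blue); there is no depth.
- viewer.get_calibration(name): a dict with "camera_matrix" (3x3 intrinsics, pixels), "dist_coeffs" ([k1, k2, p1, p2, k3] as OpenCV has them; the pictures are not rectified), "position" and "rotation" of the camera in the world. Camera axes: x right, y down, z forward; pixel columns grow to the right and rows downward; lengths in m; the calibration is good to about 2 mm. A picture is of the moment at which its call begins: read the wrist's pose just before it. get_calibration takes no time and is no camera call; for the wrist camera it gives the pose at the moment of the call.
- ctrl.finish_job(): hands the job in, once; it reports no verdict.
The state is a dict: "clock": time; "joint_pos": joint angles; "dq": joint speeds; "joint_efforts": joint torques, N m; "position": TCP position; "tool_rot": TCP orientation; "ft_force": force on the tool from outside, world axes, zero at the start; "wrist_torque": the same for the moment, N m; "finger_gap": finger opening in m.
Only numpy, scipy, OpenCV 4.12 (cv2) and the standard library are available. Lean on these libraries where they do the work, as an engineer would, in place of code of your own. Each camera call takes 0.05 s, during which the arm holds its last target. There are 200 camera calls.

## Task

Hook the grey caddy over the bar of the desk rail near the bar's left end (left as seen from the robot). Then, without lifting it off the bar, slide it gently to the right until its hook drops into the narrow neck turned into the bar, and leave it hanging there freely, upright and at rest. Leave the rail and the other things on the desk where they are.

Things in the scene. Friction and masses are not known exactly. Their poses are not given: they have to be found in the camera images.
- caddy: Loose grey caddy, about 0.3 kg, upright on the desk, 179 mm high. Origin on its underside, below the hook; z up. Open box 70 (x) x 110 (y) x 45 mm high, centred at x = +5 mm. From its -x wall rises a strap 50 mm wide (y), leaning inward between heights 43 and 85 mm, then straight up at x = -17 to -12 mm to the hook on top; a grip fin stands on the hook.
- caddy_hook (a point): Middle of the underside of the hook's roof, 130 mm above the caddy's origin, same axes; lies on top of the bar when hung. Roof: 34 (x) x 50 (y) x 6 mm. On the +x side a lip 5 mm thick hangs down to height 114 mm. The channel is 24 mm wide (x); its mouth opens to +x beneath the lip, from height 114 down to the box rim at 45 mm.
- caddy_grip (a point): Point in the black grip fin in the middle of the roof, 160 mm above the caddy's origin, same axes. The fin is 10 mm thick (x), 30 mm wide (y), and stands from height 136 to 179 mm.
- rail_stand: Fixed desk rail: two posts at y = +150 and -150 mm with black clamp blocks (36 x 30 x 36 mm, top 218 mm high) that hold a horizontal aluminium bar; feet 110 x 50 x 10 mm; a thin tie bar low behind. Origin on the desk midway between the posts, below the bar; y runs along the bar to the left, x away from the robot, z up.
- bar_mid (a point): Point on the bar's axis midway between the posts, 200 mm above the desk; axes as the stand's. The bar is round, 18 mm thick, with one neck 58 mm long and 9 mm thick, where the hook sinks 4.5 mm. The bar is clamped differently each time: the neck's centre lies anywhere from y = -70 to -10 mm and is not measured; find it by sight or by feel.
- stapler: Blue and black stapler, 36 x 140 x 43 mm, loose, lying just in front of the bar; origin at the centre of its underside, long axis y. Leave it alone.
- tape_roll: Roll of brown tape lying flat, 96 mm across, 48 mm high, loose, behind the rail; origin at the centre of its underside. Leave it alone.
There are look-alikes about, which are no part of the job. Of the things that look like the caddy, take the one that is farthest to the robot's left at the start.

How it is judged:
By the outcome, as a careful person would: the job done as asked, in the order asked, and still so for the second after the job is handed in, with the robot touching nothing.
It also fails if it takes over 43 s, if anything falls off the work surface, if the arm or the gripper's body presses on something with over 40 N, if the wrist force passes 120 N, or if a joint passes its speed limit or range.

## Working session

There is one attempt and no reset: what is moved stays moved. The work goes in short steps, Python scripts to look and compute and a tool call to move; the robot and the scene stay as the last step left them, time stands still between calls to the robot, and variables do not carry over. Pictures are saved under pics/ and viewed, about 8 in all and at most 12, crops included, and the job is handed in when it is done.

Besides the shell and the picture viewer there is one more tool, called after "Request:" in YAML: its name, and indented under it one key for each argument. apply_moves: Moves the arm, as the interface text tells. Its arguments: {"type":"object","properties":{"targets":{"type":"array"},"grip_force":{"type":"number"}},"required":["targets"]}

```bash
ls; mkdir -p pics; cat > h.py <<'E'
import numpy as np, cv2
from cell import ctrl, viewer
def snap(n,f):
    im=viewer.capture(n); cv2.imwrite(f'pics/{f}.png',im[...,::-1]); return im
def ray(c,uv):
    K=np.array(c['camera_matrix']);d=np.array(c['dist_coeffs'])
    p=cv2.undistortPoints(np.array([[uv]],float),K,d)[0,0]
    return np.array(c['position']),np.array(c['rotation'])@np.array([p[0],p[1],1])
def onplane(c,uv,v,ax=2):
    o,r=ray(c,uv); return o+r*(v-o[ax])/r[ax]
def proj(c,P):
    R=np.array(c['rotation']);t=-R.T@np.array(c['position'])
    return cv2.projectPoints(np.array(P,float).reshape(-1,3),cv2.Rodrigues(R.T)[0],t,np.array(c['camera_matrix']),np.array(c['dist_coeffs']))[0][:,0]
def tri(obs):
    A=np.zeros((3,3));b=np.zeros(3)
    for c,uv in obs:
        o,r=ray(c,uv);r/=np.linalg.norm(r);M=np.eye(3)-np.outer(r,r);A+=M;b+=M@o
    return np.linalg.solve(A,b)
E
python3 - <<'E'
from h import *
print(ctrl.state())
for n in ('scene','side','wrist'):
    c=viewer.get_calibration(n);snap(n,n+'0');print(n,np.array(c['rotation']).shape,np.round(c['position'],3).tolist(),np.round(c['rotation'],2).tolist(),np.round(c['camera_matrix'],0).tolist())
E
```

```text
pics
{'clock': 0.0, 'joint_pos': array([-1.25067999,  0.60014709, -0.00254773,  1.60011842,  0.00177854,
        0.94292026, -0.07978138]), 'dq': array([ 0.00194923,  0.00040129,  0.00118999, -0.00218237, -0.00152442,
       -0.00120856,  0.00154083]), 'joint_efforts': array([ 2.17382503e-04, -7.76453376e+01,  1.56564105e+00, -2.58010948e+01,
        1.24527910e-02,  8.93547025e-03,  1.09897661e-05]), 'position': array([0.28002551, 0.66822451, 0.23040512]), 'tool_rot': array([-3.14000678e+00,  1.25588951e-04,  2.74484460e+00]), 'ft_force': array([-0.6079592 , -0.39172735,  1.11603177]), 'wrist_torque': array([0.02965318, 0.05190701, 0.00563383]), 'finger_gap': 0.08556476023933969}
scene (3,) [-0.072, -0.047, 0.644] [-2.2, -0.01, -2.14] [[482.0, 0.0, 318.0], [0.0, 482.0, 233.0], [0.0, 0.0, 1.0]]
side (3,) [0.018, -1.363, 0.875] [-2.17, -0.01, -0.47] [[578.0, 0.0, 325.0], [0.0, 578.0, 243.0], [0.0, 0.0, 1.0]]
wrist (3,) [0.219, 0.695, 0.373] [2.87, -0.0, 1.17] [[392.0, 0.0, 314.0], [0.0, 392.0, 245.0], [0.0, 0.0, 1.0]]
```

View pics/scene0.png

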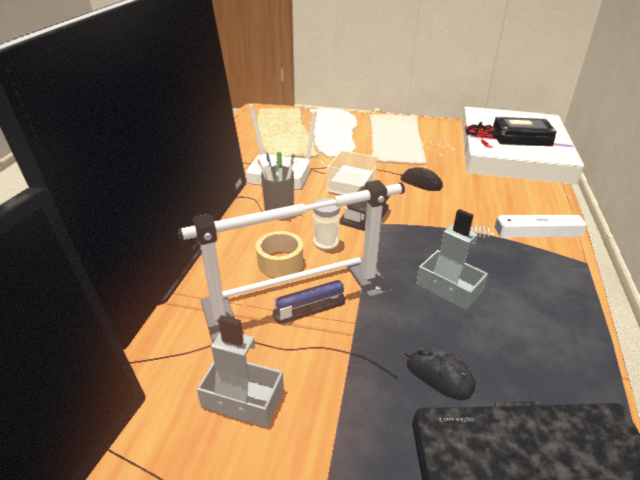

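View pics/side0.png

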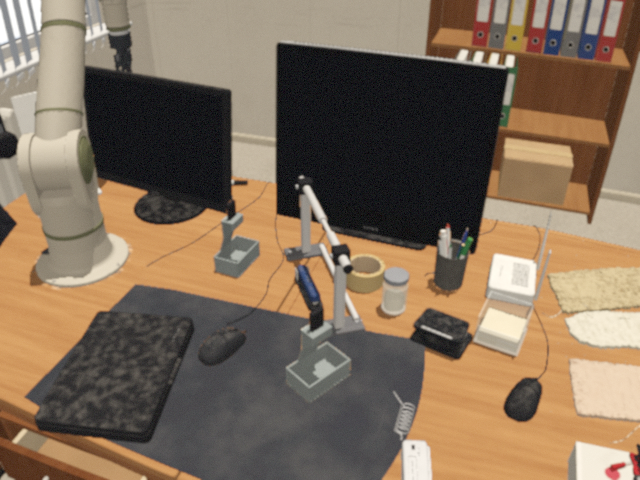

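The left caddy is at scene px (240,375) and side px (237,250). The rail bar runs from scene px (185,233) to (402,188). I'll enlarge both.

```bash
sed -i "s/R=np.array(c\['rotation'\])/R=cv2.Rodrigues(np.array(c['rotation'],float))[0]/; s/np.array(c\['rotation'\])@/cv2.Rodrigues(np.array(c['rotation'],float))[0]@/" h.py
python3 - <<'E'
import cv2,numpy as np
a=cv2.imread('pics/scene0.png');b=cv2.imread('pics/side0.png')
r=lambda im,x,y,w,h,s:cv2.resize(im[y:y+h,x:x+w],None,fx=s,fy=s,interpolation=cv2.INTER_CUBIC)
L=r(a,190,310,100,120,4)
R=r(b,205,195,65,85,5);R2=cv2.copyMakeBorder(R,0,480-425,0,0,0)
cv2.imwrite('pics/c1.png',np.hstack([L,R2]))
cv2.imwrite('pics/c2.png',r(a,170,165,250,180,3.2))
E
```

```text
(no output)
```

View pics/c1.png

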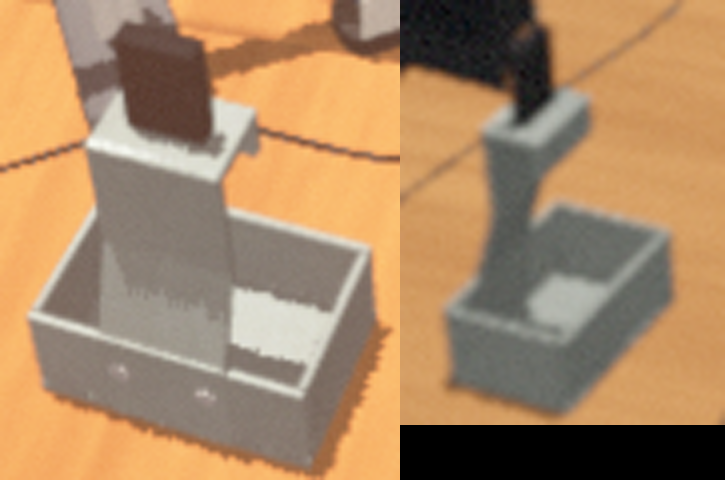

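View pics/c2.png

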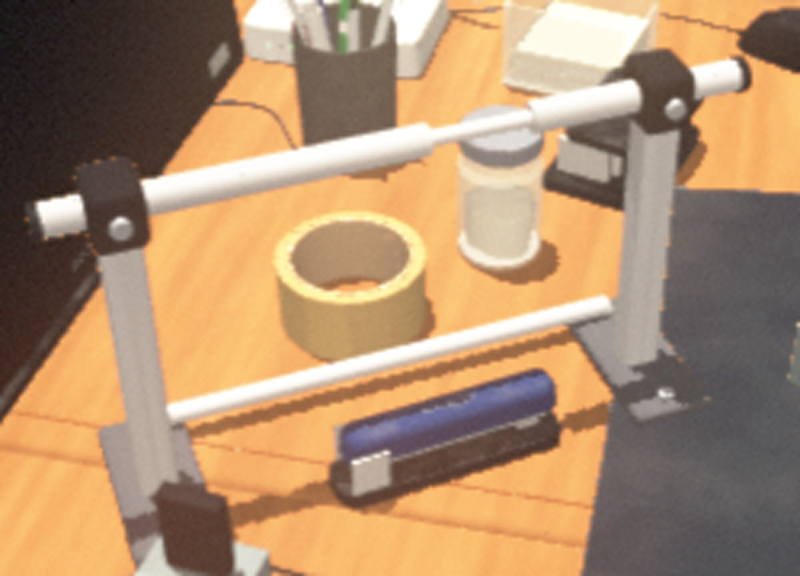

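```bash
cat > fit.py <<'E'
from h import *
from scipy.optimize import least_squares
cs=viewer.get_calibration('scene');cd=viewer.get_calibration('side')
S=lambda u,v:(190+u/4,310+v/4);D=lambda u,v:(205+(u-400)/5,195+v/5)
obs=[(cs,S(90,145),(-17,25,136)),(cs,S(218,180),(-17,-25,136)),(cs,S(257,112),(17,-25,136)),(cs,S(32,315),(-30,55,45)),(cs,S(302,392),(-30,-55,45)),(cs,S(372,245),(40,-55,45)),
(cd,D(447,310),(-30,-55,45)),(cd,D(568,341),(40,-55,45)),(cd,D(670,233),(40,55,45)),(cd,D(562,205),(-30,55,45))]
def W(p,q): 
    c,s=np.cos(p[2]),np.sin(p[2]);return np.array([p[0]+c*q[0]/1e3-s*q[1]/1e3,p[1]+s*q[0]/1e3+c*q[1]/1e3,q[2]/1e3])
f=lambda p:np.concatenate([proj(c,W(p,q))[0]-uv for c,uv,q in obs])
r=least_squares(f,[.45,.2,0]);print('caddy',r.x,np.round(r.fun.reshape(-1,2),1).tolist())
C=lambda u,v:(170+u/3.2,165+v/3.2)
A=onplane(cs,C(108,170-0),.218);
# bar axis points at z=.2 : left tip, right tip, neck ends
for n,uv in dict(Ltip=(38,220),Rtip=(743,75),n1=(432,138),n2=(535,117),Lin=(150,196),Rin=(636,98)).items(): print(n,onplane(cs,C(*uv),.2).round(4))
obs=[]
E
python3 fit.py
```

```text
caddy [ 0.90412178 -0.17347075  1.49179854] [[-131.1, -7.9], [-150.9, -18.7], [-160.5, -18.0], [-169.0, -41.0], [-205.5, -65.5], [-222.5, -61.1], [252.4, 26.2], [221.6, 4.9], [168.4, 18.6], [195.7, 39.4]]
Ltip [1.3539 0.0419 0.2   ]
Rtip [-2.9667 -0.4394  0.2   ]
n1 [8.749  0.8702 0.2   ]
n2 [-25.8585  -3.       0.2   ]
Lin [1.8048 0.0932 0.2   ]
Rin [-5.402 -0.707  0.2  ]
```

```bash
python3 - <<'E'
import cv2,numpy as np
b=cv2.imread('pics/side0.png')
cv2.imwrite('pics/c3.png',cv2.resize(b[170:345,270:375],None,fx=3.4,fy=3.4,interpolation=cv2.INTER_CUBIC))
E
```

```text
(no output)
```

View pics/c3.png

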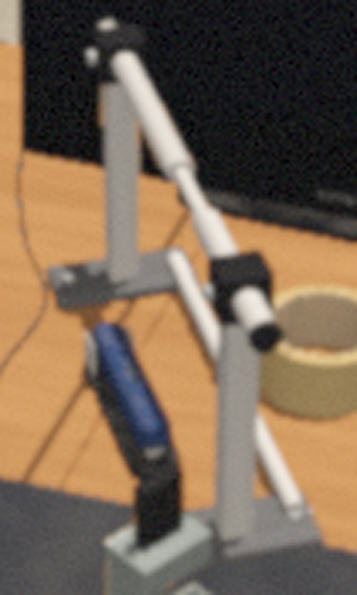

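The rotation is evidently roll-pitch-yaw, like the tool's. I'll fix that.

```bash
sed -i "s/cv2.Rodrigues(np.array(c\['rotation'\],float))\[0\]/Rot.from_euler('xyz',c['rotation']).as_matrix()/; 1i from scipy.spatial.transform import Rotation as Rot" h.py
cat >> fit.py <<'E'
E2=lambda u,v:(270+u/3.4,170+v/3.4)
# rail fit: x,y,yaw, neck centre yn ; points in stand frame (mm)
T=[(cs,C(432,138),('n',29)),(cs,C(535,117),('n',-29)),(cd,E2(180,172),('n',29)),(cd,E2(203,213),('n',-29)),
(cs,C(113,212-6),(0,150,200)),(cs,C(665,92),(0,-150,200)),(cd,E2(122,48),(0,150,200)),(cd,E2(238,288),(0,-150,200))]
g=lambda p:np.concatenate([proj(c,W(p,(0,p[3]*1e3+q[1],200) if q[0]=='n' else q))[0]-uv for c,uv,q in T])
r2=least_squares(g,[.6,.1,0,-.04]);print('rail',r2.x.round(4),np.round(r2.fun.reshape(-1,2),1).tolist())
for nm,p in (('neck',(0,r2.x[3]*1e3,200)),('hang',(0,75,200))): print(nm,W(r2.x,p).round(4))
print('grip',W(r.x,(0,0,160)))
E
python3 fit.py
```

```text
caddy [ 0.3612237  -0.19293584 -0.88189434] [[-1.3, -0.8], [0.4, -0.4], [0.9, -1.9], [-1.3, -0.6], [0.6, 0.9], [0.9, -0.8], [-1.6, -0.3], [-1.4, 0.4], [0.2, -1.0], [-1.6, -1.6]]
Ltip [ 0.5474 -0.1982  0.2   ]
Rtip [ 0.4685 -0.5789  0.2   ]
n1 [ 0.5067 -0.3981  0.2   ]
n2 [ 0.4947 -0.4554  0.2   ]
Lin [ 0.5369 -0.2524  0.2   ]
Rin [ 0.4811 -0.5131  0.2   ]
rail [ 0.5098 -0.3816 -0.2085 -0.0449] [[-0.4, 0.2], [-0.7, 0.3], [-0.2, 0.4], [-0.0, 2.4], [0.3, -0.9], [-1.3, 0.0], [-0.3, 1.9], [-0.4, 0.4]]
neck [ 0.5006 -0.4256  0.2   ]
hang [ 0.5254 -0.3083  0.2   ]
grip [ 0.3612237  -0.19293584  0.16      ]
```

```bash
python3 - <<'E'
from h import *
cs=viewer.get_calibration('scene');cd=viewer.get_calibration('side')
for n,a,b in [('m1 R top',(40,190),(231,95)),('m1 R bot',(145,402),(228,207)),('m2 L top',(5,55),(278,45)),('m2 L bot',(128,357),(277,215)),('m2 Rbot',(243,185),(476,249))]:
    P=tri([(cs,a),(cd,b)]);print(n,P.round(3),np.abs(proj(cs,P)-a).max().round(1))
for uv in [(165,205),(85,185),(228,207),(395,243)]: print(uv,onplane(cd,uv,0).round(3))
E
```

```text
m1 R top [ 0.434 -0.036  0.387] 2.6
m1 R bot [ 0.385 -0.061  0.081] 5.9
m2 L top [ 0.558 -0.047  0.495] 0.7
m2 L bot [ 0.526 -0.065  0.022] 3.2
m2 Rbot [ 0.914 -0.459  0.031] 2.8
(165, 205) [0.267 0.179 0.   ]
(85, 185) [0.062 0.423 0.   ]
(228, 207) [0.433 0.083 0.   ]
(395, 243) [ 0.777 -0.297  0.   ]
```

View pics/wrist0.png

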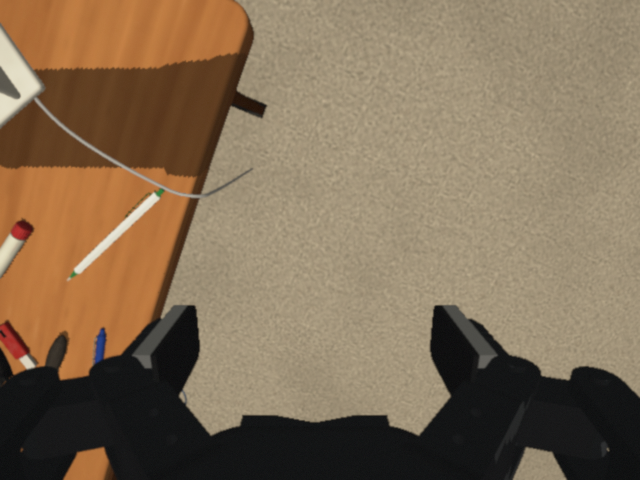

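Request:
apply_moves:
  targets:
    - {"dp": [0,0,60],"rotation": [0,0,0],"fingers": 85}
    - {"dp": [0,0,120],"rotation": [0,0,0],"fingers": 85}
    - {"dp": [0,0,180],"rotation": [0,0,0],"fingers": 85}
    - {"dp": [0,0,240],"rotation": [0,0,0],"fingers": 85}
    - {"dp": [0,0,300],"rotation": [0,0,0],"fingers": 85}
    - {"dp": [15,-15,350],"rotation": [0,0,-0.1],"fingers": 85}
    - {"dp": [50,-50,370],"rotation": [0,0,-0.2],"fingers": 85}
    - {"dp": [90,-95,370],"rotation": [0,0,-0.3],"fingers": 85}
    - {"dp": [130,-140,370],"rotation": [0,0,-0.4],"fingers": 85}
    - {"dp": [170,-185,370],"rotation": [0,0,-0.5],"fingers": 85}

```text
clock: 1.4
position: [0.4512, 0.482, 0.6011]
tool_rot: [-3.141, 0.0, 2.242]
ft_force: [1.2, 0.8, 0.1]
finger_gap: 0.0852
```

Request:
apply_moves:
  targets:
    - {"dp": [25,-55,0],"rotation": [0,0,-0.12],"fingers": 85}
    - {"dp": [50,-110,0],"rotation": [0,0,-0.24],"fingers": 85}
    - {"dp": [75,-165,0],"rotation": [0,0,-0.36],"fingers": 85}
    - {"dp": [95,-223,0],"rotation": [0,0,-0.48],"fingers": 85}
    - {"dp": [110,-283,0],"rotation": [0,0,-0.6],"fingers": 85}
    - {"dp": [122,-343,0],"rotation": [0,0,-0.72],"fingers": 85}
    - {"dp": [130,-403,0],"rotation": [0,0,-0.84],"fingers": 85}
    - {"dp": [132,-463,0],"rotation": [0,0,-0.96],"fingers": 85}
    - {"dp": [125,-523,0],"rotation": [0,0,-1.08],"fingers": 85}
    - {"dp": [112,-583,0],"rotation": [0,0,-1.2],"fingers": 85}

```text
clock: 2.65
position: [0.5618, -0.1012, 0.6009]
tool_rot: [-3.141, 0.0, 1.041]
ft_force: [1.2, -0.3, 0.5]
finger_gap: 0.0851
```

Request:
apply_moves:
  targets:
    - {"dp": [-25,-50,0],"rotation": [0,0,-0.1],"fingers": 85}
    - {"dp": [-60,-95,-15],"rotation": [0,0,-0.2],"fingers": 85}
    - {"dp": [-85,-100,-65],"rotation": [0,0,-0.3],"fingers": 85}
    - {"dp": [-105,-100,-120],"rotation": [0,0,-0.352],"fingers": 85}
    - {"dp": [-120,-100,-175],"rotation": [0,0,-0.352],"fingers": 85}
    - {"dp": [-135,-100,-230],"rotation": [0,0,-0.352],"fingers": 85}
    - {"dp": [-160,-96,-280],"rotation": [0,0,-0.352],"fingers": 85}
    - {"dp": [-185,-92,-320],"rotation": [0,0,-0.352],"fingers": 85}
    - {"dp": [-200,-92,-340],"rotation": [0,0,-0.352],"fingers": 85}
    - {"dp": [-200,-92,-340],"rotation": [0,0,-0.352],"fingers": 85}

```text
clock: 3.9
position: [0.3607, -0.191, 0.2605]
tool_rot: [-3.139, 0.002, 0.692]
ft_force: [-0.3, 0.8, 0.8]
finger_gap: 0.0848
```

```bash
python3 - <<'E'
from h import *
print(ctrl.state()['joint_pos'].round(3))
c=viewer.get_calibration('wrist');snap('wrist','w1')
print(proj(c,[[.3612,-.1929,.179]]),c['position'])
import pickle;pickle.dump(c,open('w1.pkl','wb'))
E
```

```text
[-0.217  0.205  0.688  2.274 -0.197  0.72  -0.269]
[[318.98280131 256.35951151]] [ 0.41273106 -0.14760744  0.40335879]
```

View pics/w1.png

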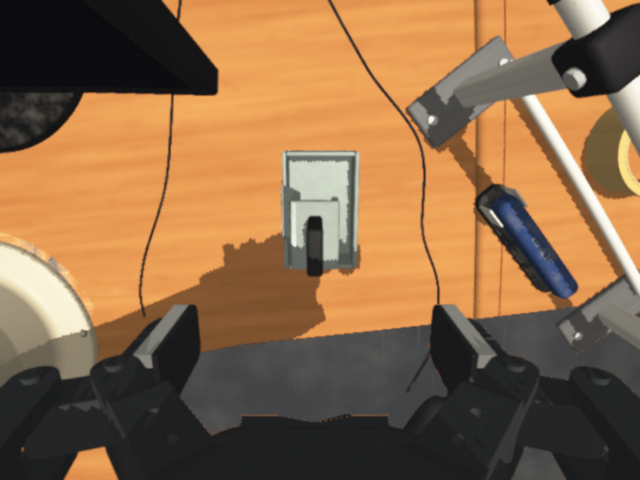

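Request:
apply_moves:
  targets:
    - {"dp": [-1,1,-25],"rotation": [0,0,0],"fingers": 85}
    - {"dp": [-1,1,-50],"rotation": [0,0,0],"fingers": 85}
    - {"dp": [-1,1,-70],"rotation": [0,0,0],"fingers": 85}
    - {"dp": [-1,1,-90],"rotation": [0,0,0],"fingers": 85}
    - {"dp": [-1,1,-105],"rotation": [0,0,0],"fingers": 85}
    - {"dp": [-1,1,-115],"rotation": [0,0,0],"fingers": 85}
    - {"dp": [-1,1,-115],"rotation": [0,0,0],"fingers": 85}
    - {"dp": [-1,1,-115],"rotation": [0,0,0],"fingers": 60}
    - {"dp": [-1,1,-115],"rotation": [0,0,0],"fingers": 45}
    - {"dp": [-1,1,-115],"rotation": [0,0,0],"fingers": 40}

```text
clock: 5.2
position: [0.3614, -0.1903, 0.1466]
tool_rot: [3.141, -0.0, 0.693]
ft_force: [0.7, -0.1, 1.3]
finger_gap: 0.0402
```

Close on the fin.

Request:
apply_moves:
  targets:
    - {"dp": [0,0,0],"rotation": [0,0,0],"fingers": 25}
    - {"dp": [0,0,0],"rotation": [0,0,0],"fingers": 18}
    - {"dp": [0,0,0],"rotation": [0,0,0],"fingers": 12}
    - {"dp": [0,0,0],"rotation": [0,0,0],"fingers": 8}
    - {"dp": [0,0,0],"rotation": [0,0,0],"fingers": 4}
    - {"dp": [0,0,0],"rotation": [0,0,0],"fingers": 4}
    - {"dp": [0,0,2],"rotation": [0,0,0],"fingers": 4}
    - {"dp": [0,0,10],"rotation": [0,0,0],"fingers": 4}
    - {"dp": [0,0,20],"rotation": [0,0,0],"fingers": 4}
    - {"dp": [0,0,20],"rotation": [0,0,0],"fingers": 4}
  grip_force: 40

```text
clock: 6.45
position: [0.3617, -0.1904, 0.1671]
tool_rot: [3.14, -0.001, 0.693]
ft_force: [0.4, -0.2, -3.9]
finger_gap: 0.0096
```

```bash
python3 - <<'E'
from h import *
c=viewer.get_calibration('wrist');a=snap('wrist','w2');b=snap('side','s2')
s=ctrl.state();print(s['position'],s['tool_rot'],s['ft_force'],s['wrist_torque'])
cs=viewer.get_calibration('side')
m=np.hstack([cv2.resize(a[100:420,160:480],(480,480)),cv2.resize(b[180:300,195:275],(320,480),interpolation=cv2.INTER_CUBIC)])
cv2.imwrite('pics/m2.png',m[...,::-1])
E
```

```text
[ 0.36140744 -0.19018522  0.16649506] [ 3.14107304e+00 -3.96651559e-04  6.93364667e-01] [-0.0244134   1.06689573 -2.18584074] [0.02345894 0.00033048 0.02531833]
```

View pics/m2.png

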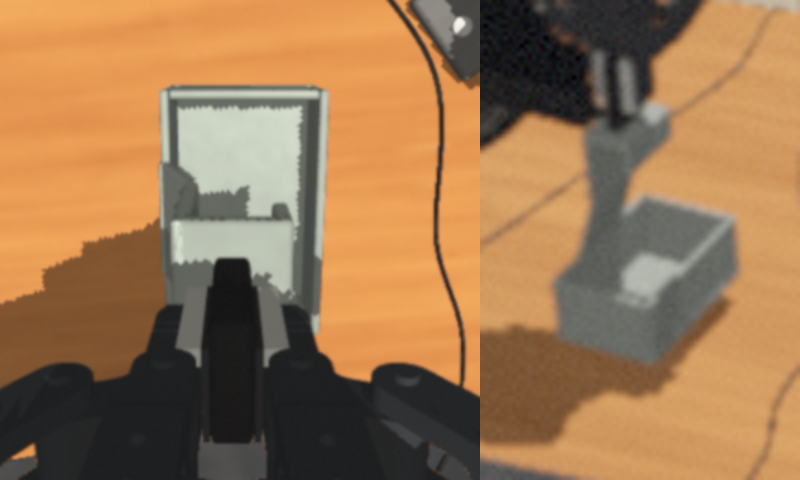

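Request:
apply_moves:
  targets:
    - {"dp": [5,-5,30],"rotation": [0,0,0],"fingers": 4}
    - {"dp": [15,-20,60],"rotation": [0,0,0.08],"fingers": 4}
    - {"dp": [25,-35,85],"rotation": [0,0,0.18],"fingers": 4}
    - {"dp": [36,-48,95],"rotation": [0,0,0.28],"fingers": 4}
    - {"dp": [47,-62,95],"rotation": [0,0,0.38],"fingers": 4}
    - {"dp": [58,-76,95],"rotation": [0,0,0.48],"fingers": 4}
    - {"dp": [68,-90,95],"rotation": [0,0,0.58],"fingers": 4}
    - {"dp": [76,-99,95],"rotation": [0,0,0.669],"fingers": 4}
    - {"dp": [76,-99,95],"rotation": [0,0,0.669],"fingers": 4}
    - {"dp": [76,-99,95],"rotation": [0,0,0.669],"fingers": 4}

```text
clock: 7.8
position: [0.4365, -0.2888, 0.2609]
tool_rot: [-3.14, -0.0, 1.36]
ft_force: [0.4, 1.2, -3.3]
finger_gap: 0.0093
```

```bash
python3 - <<'E'
from h import *
s=ctrl.state();print(s['clock'],s['position'],s['tool_rot'],s['ft_force'])
c=viewer.get_calibration('wrist');a=snap('wrist','w3')
b=snap('scene','c3b')
cv2.imwrite('pics/m3.png',np.hstack([cv2.resize(a,(480,360)),cv2.resize(b[150:420,160:400],(320,360))])[...,::-1])
# predicted: bar points and box far corners
ex=np.array([.9783,-.207,0]);ey=np.array([.207,.9783,0]);o=np.array([.5098,-.3816,0])
T=s['position'];orig=T-[0,0,.1465]
for n,P in dict(boxA=orig+ex*-.03+ey*.055+[0,0,.045],boxB=orig+ex*.04+ey*.055+[0,0,.045],bar130=o+ey*.13+[0,0,.2],barm20=o-ey*.015+[0,0,.2],barm74=o-ey*.074+[0,0,.2]).items(): print(n,proj(c,P)[0].round(1))
E
```

```text
7.8 [ 0.43653144 -0.28884577  0.2608818 ] [-3.14043832e+00 -4.56100064e-04  1.35971840e+00] [ 0.42462878  1.15290808 -3.32494424]
boxA [265.4 160.4]
boxB [379.5 160.3]
bar130 [489.3 166.3]
barm20 [461.1 404.5]
barm74 [450.5 477.7]
```

View pics/m3.png

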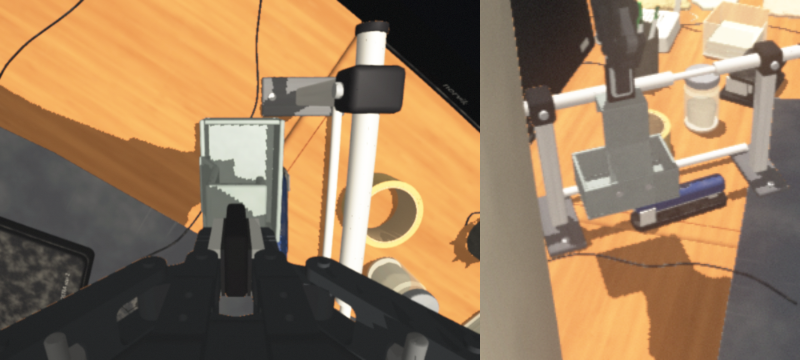

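Request:
apply_moves:
  targets:
    - {"dp": [15,-3,0],"rotation": [0,0,0],"fingers": 4}
    - {"dp": [35,-7,0],"rotation": [0,0,0],"fingers": 4}
    - {"dp": [55,-12,0],"rotation": [0,0,0],"fingers": 4}
    - {"dp": [75,-16,0],"rotation": [0,0,0],"fingers": 4}
    - {"dp": [89,-19,0],"rotation": [0,0,0],"fingers": 4}
    - {"dp": [89,-19,0],"rotation": [0,0,0],"fingers": 4}
    - {"dp": [89,-19,-10],"rotation": [0,0,0],"fingers": 4}
    - {"dp": [89,-19,-22],"rotation": [0,0,0],"fingers": 4}
    - {"dp": [89,-19,-31],"rotation": [0,0,0],"fingers": 4}
    - {"dp": [89,-19,-33],"rotation": [0,0,0],"fingers": 4}

```text
clock: 9.15
position: [0.5258, -0.3081, 0.2274]
tool_rot: [-3.14, -0.0, 1.362]
ft_force: [0.2, 0.3, -2.0]
finger_gap: 0.0092
```

```bash
python3 - <<'E'
from h import *
a=snap('wrist','w4');b=snap('scene','c4')
cv2.imwrite('pics/m4.png',np.hstack([cv2.resize(a,(480,360)),cv2.resize(b[150:330,180:340],(320,360))])[...,::-1])
s=ctrl.state();print(s['position'],s['ft_force'],s['wrist_torque'])
E
```

```text
[ 0.52612158 -0.30838253  0.22804886] [ 0.75585041 -0.05035655 -1.5226701 ] [ 0.05061142 -0.03681352 -0.03436222]
```

View pics/m4.png

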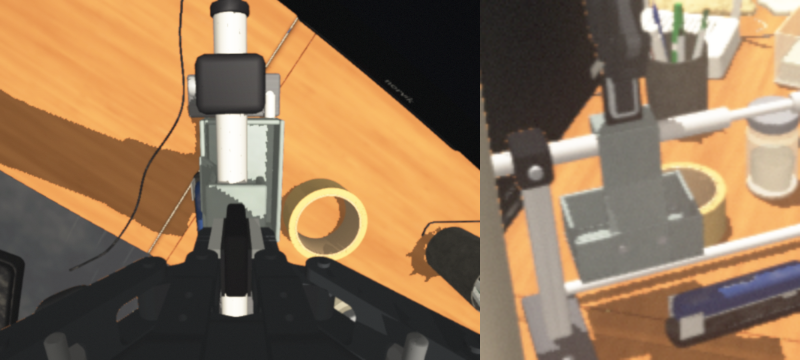

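Request:
apply_moves:
  targets:
    - {"dp": [0,0,-0.5],"rotation": [0,0,0],"fingers": 4}
    - {"dp": [0,0,-1],"rotation": [0,0,0],"fingers": 4}
    - {"dp": [0,0,-1.5],"rotation": [0,0,0],"fingers": 4}
    - {"dp": [0,0,-2],"rotation": [0,0,0],"fingers": 4}
    - {"dp": [0,0,-2.5],"rotation": [0,0,0],"fingers": 4}
    - {"dp": [0,0,-3],"rotation": [0,0,0],"fingers": 4}
    - {"dp": [0,0,-3.5],"rotation": [0,0,0],"fingers": 4}
    - {"dp": [0,0,-4],"rotation": [0,0,0],"fingers": 4}
    - {"dp": [0,0,-4],"rotation": [0,0,0],"fingers": 4}
    - {"dp": [0,0,-4],"rotation": [0,0,0],"fingers": 4}
  grip_force: 25

```text
clock: 10.5
position: [0.5263, -0.3084, 0.2253]
tool_rot: [3.141, -0.0, 1.362]
ft_force: [-3.3, 2.0, 8.8]
finger_gap: 0.0095
```

Request:
apply_moves:
  targets:
    - {"dp": [-0.4,-2,0.5],"rotation": [0,0,0],"fingers": 4}
    - {"dp": [-1.2,-6,0.8],"rotation": [0,0,0],"fingers": 4}
    - {"dp": [-2.3,-11,0.8],"rotation": [0,0,0],"fingers": 4}
    - {"dp": [-3.4,-16,0.8],"rotation": [0,0,0],"fingers": 4}
    - {"dp": [-4.4,-21,0.8],"rotation": [0,0,0],"fingers": 4}
    - {"dp": [-5.5,-26,0.8],"rotation": [0,0,0],"fingers": 4}
    - {"dp": [-6.6,-31,0.8],"rotation": [0,0,0],"fingers": 4}
    - {"dp": [-7.6,-36,0.8],"rotation": [0,0,0],"fingers": 4}
    - {"dp": [-8.5,-40,0.8],"rotation": [0,0,0],"fingers": 4}
    - {"dp": [-8.5,-40,0.8],"rotation": [0,0,0],"fingers": 4}

```text
clock: 11.75
position: [0.518, -0.3491, 0.2254]
tool_rot: [3.141, 0.001, 1.361]
ft_force: [0.3, 2.5, 5.2]
finger_gap: 0.0094
```

Request:
apply_moves:
  targets:
    - {"dp": [-0.4,-2,0],"rotation": [0,0,0],"fingers": 4}
    - {"dp": [-1.5,-7,0],"rotation": [0,0,0],"fingers": 4}
    - {"dp": [-2.7,-13,0],"rotation": [0,0,0],"fingers": 4}
    - {"dp": [-4.0,-19,0],"rotation": [0,0,0],"fingers": 4}
    - {"dp": [-5.3,-25,0],"rotation": [0,0,0],"fingers": 4}
    - {"dp": [-6.6,-31,0],"rotation": [0,0,0],"fingers": 4}
    - {"dp": [-7.8,-37,0],"rotation": [0,0,0],"fingers": 4}
    - {"dp": [-9.1,-43,0],"rotation": [0,0,0],"fingers": 4}
    - {"dp": [-10.6,-50,0],"rotation": [0,0,0],"fingers": 4}
    - {"dp": [-10.6,-50,0],"rotation": [0,0,0],"fingers": 4}

```text
clock: 13.0
position: [0.5071, -0.3992, 0.2253]
tool_rot: [3.141, 0.001, 1.361]
ft_force: [0.8, 1.2, 4.7]
finger_gap: 0.0097
```

Request:
apply_moves:
  targets:
    - {"dp": [-0.8,-4,0],"rotation": [0,0,0],"fingers": 4}
    - {"dp": [-1.7,-8,0],"rotation": [0,0,0],"fingers": 4}
    - {"dp": [-2.5,-12,0],"rotation": [0,0,0],"fingers": 4}
    - {"dp": [-3.4,-16,0],"rotation": [0,0,0],"fingers": 4}
    - {"dp": [-4.2,-20,0],"rotation": [0,0,0],"fingers": 4}
    - {"dp": [-4.9,-23,0],"rotation": [0,0,0],"fingers": 4}
    - {"dp": [-5.3,-25,0],"rotation": [0,0,0],"fingers": 4}
    - {"dp": [-5.6,-26.5,0],"rotation": [0,0,0],"fingers": 4}
    - {"dp": [-5.6,-26.5,-0.5],"rotation": [0,0,0],"fingers": 4}
    - {"dp": [-5.6,-26.5,-1],"rotation": [0,0,0],"fingers": 4}

```text
clock: 14.25
position: [0.5015, -0.4247, 0.2239]
tool_rot: [-3.141, -0.0, 1.362]
ft_force: [-0.7, 0.5, -2.2]
finger_gap: 0.0095
```

The support force is gone and z is sinking, so the hook is over the neck. I'll lower it gently until it seats.

Request:
apply_moves:
  targets:
    - {"dp": [0,0,-0.4],"rotation": [0,0,0],"fingers": 4}
    - {"dp": [0,0,-0.8],"rotation": [0,0,0],"fingers": 4}
    - {"dp": [0,0,-1.2],"rotation": [0,0,0],"fingers": 4}
    - {"dp": [0,0,-1.6],"rotation": [0,0,0],"fingers": 4}
    - {"dp": [0,0,-2],"rotation": [0,0,0],"fingers": 4}
    - {"dp": [0,0,-2.4],"rotation": [0,0,0],"fingers": 4}
    - {"dp": [0,0,-2.8],"rotation": [0,0,0],"fingers": 4}
    - {"dp": [0,0,-3.2],"rotation": [0,0,0],"fingers": 4}
    - {"dp": [0,0,-3.2],"rotation": [0,0,0],"fingers": 4}
    - {"dp": [0,0,-3.2],"rotation": [0,0,0],"fingers": 4}

```text
clock: 15.5
position: [0.5015, -0.4249, 0.221]
tool_rot: [3.141, 0.0, 1.362]
ft_force: [-0.7, 0.9, -1.7]
finger_gap: 0.0093
```

Request:
apply_moves:
  targets:
    - {"dp": [0,0,-0.3],"rotation": [0,0,0],"fingers": 4}
    - {"dp": [0,0,-0.6],"rotation": [0,0,0],"fingers": 4}
    - {"dp": [0,0,-0.9],"rotation": [0,0,0],"fingers": 4}
    - {"dp": [0,0,-0.9],"rotation": [0,0,0],"fingers": 4}
    - {"dp": [0,0,-0.9],"rotation": [0,0,0],"fingers": 4}
    - {"dp": [0,0,-0.9],"rotation": [0,0,0],"fingers": 4}
    - {"dp": [0,0,-0.9],"rotation": [0,0,0],"fingers": 4}
    - {"dp": [0,0,-0.9],"rotation": [0,0,0],"fingers": 4}
    - {"dp": [0,0,-0.9],"rotation": [0,0,0],"fingers": 4}
    - {"dp": [0,0,-0.9],"rotation": [0,0,0],"fingers": 4}

```text
clock: 16.75
position: [0.5016, -0.4249, 0.2209]
tool_rot: [3.141, -0.0, 1.362]
ft_force: [-1.2, 3.4, 8.0]
finger_gap: 0.0094
```

Request:
apply_moves:
  targets:
    - {"dp": [0,0,0.5],"rotation": [0,0,0],"fingers": 4}
    - {"dp": [0,0,0.7],"rotation": [0,0,0],"fingers": 4}
    - {"dp": [0,0,0.7],"rotation": [0,0,0],"fingers": 8}
    - {"dp": [0,0,0.7],"rotation": [0,0,0],"fingers": 11}
    - {"dp": [0,0,0.7],"rotation": [0,0,0],"fingers": 13}
    - {"dp": [0,0,0.7],"rotation": [0,0,0],"fingers": 16}
    - {"dp": [0,0,0.7],"rotation": [0,0,0],"fingers": 22}
    - {"dp": [0,0,0.7],"rotation": [0,0,0],"fingers": 30}
    - {"dp": [0,0,0.7],"rotation": [0,0,0],"fingers": 40}
    - {"dp": [0,0,0.7],"rotation": [0,0,0],"fingers": 50}

```text
clock: 18.0
position: [0.5015, -0.4248, 0.2207]
tool_rot: [3.142, 0.0, 1.362]
ft_force: [-0.3, 0.4, 0.8]
finger_gap: 0.0499
```

Request:
apply_moves:
  targets:
    - {"dp": [0,0,0],"rotation": [0,0,0],"fingers": 60}
    - {"dp": [0,0,4],"rotation": [0,0,0],"fingers": 60}
    - {"dp": [0,0,12],"rotation": [0,0,0],"fingers": 60}
    - {"dp": [0,0,25],"rotation": [0,0,0],"fingers": 60}
    - {"dp": [0,0,40],"rotation": [0,0,0],"fingers": 60}
    - {"dp": [0,0,60],"rotation": [0,0,0],"fingers": 60}
    - {"dp": [0,0,85],"rotation": [0,0,0],"fingers": 60}
    - {"dp": [0,0,110],"rotation": [0,0,0],"fingers": 60}
    - {"dp": [0,0,130],"rotation": [0,0,0],"fingers": 60}
    - {"dp": [0,0,130],"rotation": [0,0,0],"fingers": 60}

```text
clock: 19.25
position: [0.5018, -0.4255, 0.353]
tool_rot: [3.138, 0.001, 1.362]
ft_force: [0.9, 0.0, -1.2]
finger_gap: 0.0599
```

```bash
python3 - <<'E'
from h import *
a=snap('scene','c5');b=snap('side','s5');w=snap('wrist','w5')
q=lambda im,x,y,ww,h,W,H:cv2.resize(im[y:y+h,x:x+ww],(W,H),interpolation=cv2.INTER_CUBIC)
cv2.imwrite('pics/m5.png',np.vstack([np.hstack([q(a,180,130,240,180,400,300),q(b,270,160,120,180,200,300),np.zeros((300,200,3),np.uint8)]),np.hstack([q(w,0,0,640,480,400,300),q(a,270,150,100,75,400,300)])])[...,::-1])
s=ctrl.state();print(s['clock'],s['ft_force'],s['position'])
E
```

```text
19.4 [ 0.83989221 -0.44090317 -0.56611098] [ 0.50126275 -0.42445654  0.35007838]
```

View pics/m5.png

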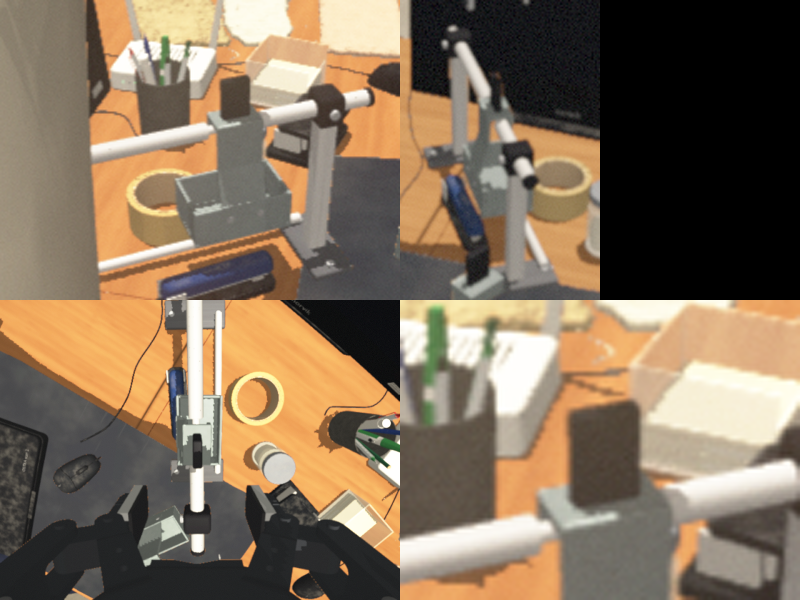

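The hook sits in the neck with its roof sunk between the shoulders (scene px about (290,200)), the caddy hangs level, and the stapler and tape roll are undisturbed. I'll do a short stillness check, then hand in.

```bash
python3 - <<'E'
from h import *
a=[viewer.capture('side').astype(int) for _ in range(10)]
r=np.s_[195:300,300:345]
print(np.abs(a[0][r]-a[1][r]).mean(),np.abs(a[0][r]-a[-1][r]).mean(),np.abs(a[0][r]-a[5][r]).mean())
o=cv2.imread('pics/side0.png')[...,::-1].astype(int)
for n,q in dict(stapler=np.s_[262:305,292:310],tape=np.s_[255:290,352:385]).items(): print(n,np.abs(o[q]-a[-1][q]).mean())
ctrl.finish_job();print(ctrl.state()['clock'])
E
```

```text
2.725573192239859 2.7401763668430337 2.7434920634920634
stapler 5.903531438415159
tape 1.9113997113997114
the job is handed in; nothing more can be done
the job is handed in; nothing more can be done
```

The leftmost caddy now hangs in the neck of the bar, and the job is handed in after about 20 s of the 43 s allowed.

**What I did:** I gripped the caddy by its fin and hooked it over the bar about 75 mm left of the middle. I then slid it right about 117 mm. The support force read about 5 N each time I checked along the bar. The neck's centre measured 45 mm right of the middle, and that is where the support force vanished. I lowered the caddy until it seated there, let go, and backed off upward.

**Last checks:**
- **Seating:** the hook seated 4.4 mm lower than on the thick part of the bar, against the 4.5 mm expected. The last pictures show its roof sunk between the neck's shoulders.
- **At rest:** the caddy looks level and upright. Pictures over the last half second before hand-in differed only by camera noise.
- **Other things:** the tape roll and rail have not visibly moved. The stapler's patch of the picture changed slightly more than noise (5.9 against about 2.7). I put that down to the caddy's shadow, since nothing was seen touching it, but I did not check it further.

No other check failed, and the highest wrist force I read was about 9 N.

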